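Seat the centrifuge rotor on its toothed drive

ROBOT

A 7-joint arm with a two-finger parallel gripper is mounted at the origin on the work surface. World frame = base frame: x ahead of the robot, y to its left, z up, the work surface at z = 0. Lengths are in m, angles in rad, forces in N, time in s.
With the tool pointing down it reaches from about 0.4 to 0.85 m from the base axis. Payload 6.9 kg.
Tool frame: the origin (TCP) lies at the very end of the fingers, on their centre line; the grasp point (between the pads) lies 19 mm behind it (robot.grasp_offset is the z of the grasp point in the tool frame, in m); z points along the fingers, y is the direction in which the jaws open and shut (so a half turn about z gives the same grasp; the last joint's range is limited). The gripper opens to 85 mm and grips with 20 to 120 N. Pads are 22 mm wide; open, the fingers measure 114 mm over their backs; the gripper's body (76 mm by 85 mm) begins 54 mm behind the grasp point. The pads swing forward as they close: fully open they stand 13 mm farther back than shut.
Start: joints at [-1.056, 0.507, -0.238, 1.5, 0.126, 1.149, -0.155], TCP at [0.248, 0.573, 0.231] pointing down, gripper open.
Joint ranges: [-3.08, 3.08], [-0.24, 2.05], [-1.43, 1.35], [0, 2.5], [-1.52, 4.66], [0.17, 1.96], [-2.89, 2.89]. Speed limits (rad/s): [2.39, 2.39, 3.14, 3.14, 3.14, 3.14, 3.14].

INTERFACE

Orientations are given as [roll, pitch, yaw] about the fixed x, y, z axes, in that order (R = Rz(yaw) Ry(pitch) Rx(roll)).
In Python, from bench import robot gives the robot as it stands.
- The arm moves only by the tool arm_command, never from a script. Its argument "moves" is text: rows parted by semicolons, each of 7 numbers parted by spaces: the shift along the tool's x, y, z in mm, then the turn, a rotation vector about the tool's x, y, z in degrees, then the gripper's target within -1 to 1 (shut at 1, half-way at 0, fully open at -1). A call has exactly 8 rows; each row is the pose to reach, as a shift and turn from the pose commanded when the call began, along the tool's axes at that moment; what a row does not reach only later rows make up. A row lasts 1/8 s, in which the tool goes at most 62.5 mm and 10.7 degrees, less where a joint would pass 70% of its speed; a pose out of reach is approached as far as the arm can. A call with a gripper value outside its range is refused whole. The fingers move at their own pace and stop on an object; "force" is the grip in N (left out, the last holds). Time passes only in rows, so rows that repeat a pose let the fingers close, or fill a call up. It gives the time, the measured TCP pose, the force and the opening at its end, in the units of the state.
- robot.get_obs(): the state, without advancing time (a new reading comes with each control period).
- robot.snapshot(name): name is "scene" or "side" or "wrist"; returns the picture (384x512x3 uint8, blue, green, red); there is no depth.
- robot.calibration(name): a dict with "fovy" (degrees; the focal length in pixels is half the picture's height over the tangent of half this angle, whatever the lens; pixels are square), "cx", "cy" (the principal point, pixels), "R" (3x3) and "t" (3): a world point X has camera coordinates R X + t. Camera axes: x right, y down, z forward; pixel columns grow to the right and rows downward; lengths in m; the calibration is good to about 2 mm. A picture is of the moment at which its call begins: read the wrist's pose just before it. calibration takes no time and is no camera call; for the wrist camera it gives the pose at the moment of the call.
- robot.sign_off(): hands the job in, once; it reports no verdict.
The state is a dict: "clock": time; "qpos": joint angles; "dq": joint speeds; "effort": joint torques, N m; "ee_pos": TCP position; "tcp_rot": TCP orientation; "force": force on the tool from outside, world axes, zero at the start; "torque": the same for the moment, N m; "opening": finger opening in m.
Only numpy, scipy, OpenCV 4.12 (cv2) and the standard library are available. Lean on these libraries where they do the work, as an engineer would, in place of code of your own. Each camera call takes 0.05 s, during which the arm holds its last target.

TASK

The bench centrifuge stands open with its rotor taken off. Take the rotor whose bore has four inward teeth, turn it so that its teeth come between the four teeth of the drive hub in the bowl, and lower it until it lies flat and fully home on the hub, then let go of it. Do not drop it, and leave the other rotor, the one with the smooth round bore, where it lies.

Things in the scene. Friction and masses are not known exactly. Their poses are not given: they have to be found in the camera images.
- toothed_rotor: Rotor to fit, loose on the bench: ring 144 mm across, 16 thick, 0.4 kg. Open bore, 88 across, with 4 inward teeth 24 wide, full thickness, reaching in to 28 from centre, on its +-x and +-y axes (gaps on the diagonals). A grip bar along x (84 long, 16 wide, 34 to 54 above the underside) spans the bore on end posts; pinch its middle across the 16 mm. Origin: centre of underside; z up.
- drive_hub: Steel drive hub, fixed, unturning, in the bowl's centre. Flat seat 100 mm across; on it a boss 40 across, 20 high, and 4 round-topped radial teeth 9 wide, 14.5 high, to 38 from centre, on the diagonals between its x and y axes. Origin: centre of the seat's top face, where a rotor's underside rests. A rotor meshes with its x parallel to hub x or y (play about 10 deg, 7 mm); else it lies on the teeth.
- centrifuge: The centrifuge, fixed: white box 270 by 270 mm, 125 mm high, with a round open bowl 200 mm across and 45 mm deep in its top (rim 35 mm above the hub's seat, which is 90 mm above the bench), and a grey control panel 50 mm deep, 90 mm high along its -x side. Origin: centre of the box's underside, below the hub.
- plain_rotor: The other rotor, to be left alone: same outside size and grip bar as the toothed one, but its bore is a smooth circle 52 mm across without teeth. One rotor lies to the left and one to the right of the centrifuge, either way round. Origin: centre of the underside; x along its grip bar; z up.
Not all that is in view belongs to the job. What is shaped like the toothed_rotor but orange is not meant.

How it is judged:
By the outcome, as a careful person would: the job done as asked, in the order asked, and still so for the second after the job is handed in, with the robot touching nothing.
It also fails if it takes over 38 s, if anything falls off the work surface, if the arm or the gripper's body presses on something with over 40 N, if the wrist force passes 120 N, or if a joint passes its speed limit or range.

## Working session

There is one attempt and no reset: what is moved stays moved. The work goes in short steps, Python scripts to look and compute and a tool call to move; the robot and the scene stay as the last step left them, time stands still between calls to the robot, and variables do not carry over. Pictures are saved under pics/ and viewed, and the job is handed in when it is done.

Besides the shell and the picture viewer there is one more tool, called by a JSON object that holds its "fn" and its "kwargs", one argument or row to a line. arm_command: Moves the arm, as the interface text tells. Its arguments: {"type":"object","properties":{"moves":{"type":"string"},"force":{"type":"number"}},"required":["moves"]}

```bash
mkdir -p pics; ls; python3 - <<'E'
from bench import robot
import cv2,numpy as np
o=robot.get_obs(); print(o['clock'],o['ee_pos'],o['tcp_rot'],o['opening'],robot.grasp_offset)
for n in ['scene','side']:
    cv2.imwrite(f'pics/{n}0.png',robot.snapshot(n)); c=robot.calibration(n); print(n,c)
E
```

```text
pics
0.0 [0.24833004 0.57300587 0.23042216] [-3.13982323e+00  4.68522744e-05  2.73281052e+00] 0.0852957153016845 -0.0187
scene {'fovy': 43.75280722513091, 'cx': 252.29274702927827, 'cy': 192.34035903091015, 'R': array([[-0.63083875,  0.77589024,  0.00606721],
       [ 0.53596992,  0.44139864, -0.71965512],
       [-0.56105144, -0.45073449, -0.69430519]]), 't': array([ 0.2682417 , -0.39338025,  2.03211363])}
side {'fovy': 57.98582523489682, 'cx': 255.18501657189057, 'cy': 187.83150101281973, 'R': array([[ 0.87015313, -0.49252714, -0.01582847],
       [-0.36966499, -0.6311774 , -0.68188187],
       [ 0.32585476,  0.59919287, -0.73129104]]), 't': array([-0.47925337,  0.41618802,  0.89963981])}
```

View pics/scene0.png

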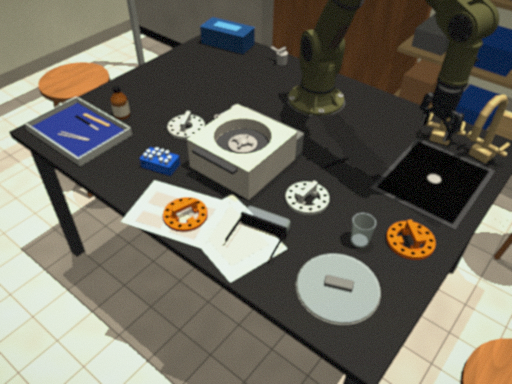

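View pics/side0.png

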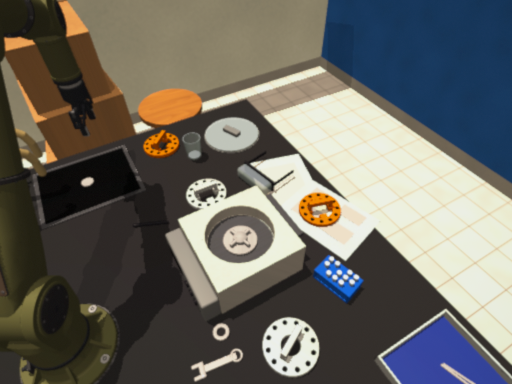

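White ring candidates are at scene (186,125) and (307,197), which are side (291,346) and (207,194). The orange rotors at scene (185,214) and (411,239) are excluded by colour. The tray and the clear disc are not rotors. I'll check the two white ones in close crops.

```bash
python3 - <<'E'
import cv2,numpy as np
s=cv2.imread('pics/scene0.png'); d=cv2.imread('pics/side0.png')
def c(im,x,y,r=36): return cv2.resize(im[y-r:y+r,x-r:x+r],(380,290),interpolation=cv2.INTER_CUBIC)
im=np.vstack([np.hstack([c(s,186,125),c(s,307,197)]),np.hstack([c(d,291,346),c(d,207,194)])])
cv2.imwrite('pics/crops.png',im)
cv2.imwrite('pics/hub.png',np.hstack([cv2.resize(d[200:275,195:285],(400,333),interpolation=cv2.INTER_CUBIC),cv2.resize(s[105:175,200:284],(400,333),interpolation=cv2.INTER_CUBIC)]))
E
```

```text
(no output)
```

View pics/crops.png

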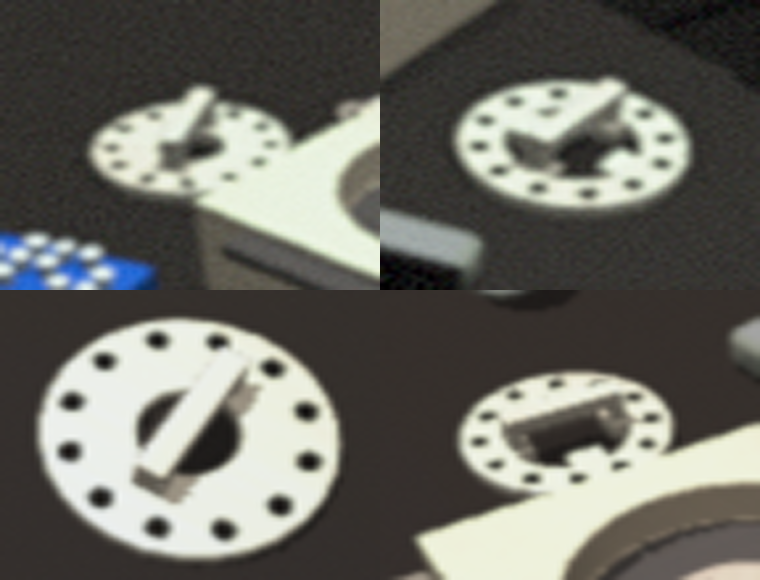

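View pics/hub.png

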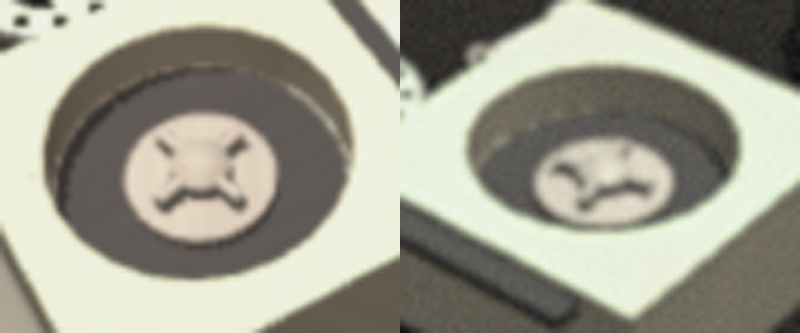

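The toothed rotor is the left one, at scene (307,197) and side (207,194): the crops show a wide bore with inward teeth. The other, at scene (186,125), has a smooth round bore. Next I'll measure both the rotor and the hub.

```bash
cat > h.py <<'E'
import numpy as np,cv2
def ray(cal,uv):
    uv=np.atleast_2d(np.asarray(uv,float)); f=192/np.tan(np.radians(cal['fovy'])/2)
    d=np.c_[(uv[:,0]-cal['cx'])/f,(uv[:,1]-cal['cy'])/f,np.ones(len(uv))]
    R=np.array(cal['R']);return -R.T@cal['t'], d@R
def cast(cal,uv,z):
    C,d=ray(cal,uv); return (C+d*((z-C[2])/d[:,2])[:,None])[:,:2]
def proj(cal,X):
    X=np.atleast_2d(X); f=192/np.tan(np.radians(cal['fovy'])/2); p=X@np.array(cal['R']).T+cal['t']
    return np.c_[cal['cx']+f*p[:,0]/p[:,2],cal['cy']+f*p[:,1]/p[:,2]]
E
python3 - <<'E'
from bench import robot
from h import *
from scipy.optimize import least_squares
seed={'scene':(307,197),'side':(207,194)}
for n in ['scene','side']:
    cal=robot.calibration(n); im=cv2.imread(f'pics/{n}0.png')
    x,y=seed[n]; m=np.zeros(im.shape[:2],np.uint8); g=im.min(2)
    m[(g>90)]=255
    # outermost: scan for component containing ring
    nl,l,st,ce=cv2.connectedComponentsWithStats(m)
    k=[i for i in range(1,nl) if st[i,0]<x<st[i,0]+st[i,2] and st[i,1]<y<st[i,1]+st[i,3] and 400<st[i,4]<3000]
    print(n,[st[i] for i in k])
    for i in k:
        cs,_=cv2.findContours((l==i).astype(np.uint8),cv2.RETR_EXTERNAL,cv2.CHAIN_APPROX_NONE)
        p=cv2.convexHull(max(cs,key=len))[:,0].astype(float)
        C=-np.array(cal['R']).T@cal['t']
        def res(c):
            a=cast(cal,p,.016)-c; b=cast(cal,p,0)-c
            v=(C[:2]-c)/np.linalg.norm(C[:2]-c)
            near=a@v>0
            r=np.where(near,np.linalg.norm(b,axis=1),np.linalg.norm(a,axis=1))-.072
            return r
        s=least_squares(res,cast(cal,[[x,y]],.016)[0],loss='soft_l1',f_scale=.003); print(s.x,np.abs(s.fun).mean())
cal=robot.calibration('scene')
b=cast(cal,[(301.3,193.3),(315.5,182.8)],.054); print('bar',b,b.mean(0),np.degrees(np.arctan2(*(b[1]-b[0])[::-1])))
# hub teeth / seat centre from side crop
cal=robot.calibration('side'); k=90/400; k2=75/333
pts=np.array([(160,140),(245,140),(165,208),(240,208),(201,178)])*[k,k2]+[195,200]
q=cast(cal,pts,.104); print(q, cast(cal,pts[4:],.09))
print('hub teeth ang',np.degrees(np.arctan2(*(q[3]-q[0])[::-1])),np.degrees(np.arctan2(*(q[2]-q[1])[::-1])),q[:4].mean(0))
c=robot.get_obs(); w=robot.calibration('wrist'); print(c['ee_pos'],w['R'],-w['R'].T@w['t'],w['fovy'])
E
```

```text
scene [array([ 285,  180,   45,   34, 1005], dtype=int32)]
[0.51329624 0.30783439] 0.0017250729548380916
side []
bar [[0.55673622 0.31024827]
 [0.48590916 0.31787928]] [0.52132269 0.31406377] 173.85058906604638
[[ 0.49993835  0.0509937 ]
 [ 0.54849827  0.02277068]
 [ 0.4787564   0.00196387]
 [ 0.5201008  -0.02200967]
 [ 0.50931528  0.01073348]] [[0.51322118 0.01955656]]
hub teeth ang -74.56063973992475 -163.38803817737752 [0.51182345 0.01342965]
[0.24831865 0.57305397 0.23050217] [[ 0.39757612  0.91756625 -0.00232712]
 [ 0.87677168 -0.37914978  0.2958325 ]
 [ 0.27056359 -0.11965629 -0.955237  ]] [0.17966062 0.60270667 0.37317719] 68.21959488489236
```

```bash
cat >> h.py <<'E'
from scipy.spatial.transform import Rotation as Ro
def delta(robot,p,yawdeg):
    "shift/turn in tool axes from measured pose to down-pointing pose at p with tool-x yaw"
    o=robot.get_obs(); R=Ro.from_euler('xyz',o['tcp_rot']).as_matrix()
    T=Ro.from_euler('xyz',[np.pi,0,np.radians(yawdeg)]).as_matrix()
    return np.round(R.T@(np.array(p)-o['ee_pos'])*1000,1), np.round(np.degrees(Ro.from_matrix(R.T@T).as_rotvec()),1)
E
python3 -c "
from bench import robot; from h import *
print(delta(robot,[.515,.309,.2],174))"
```

```text
(array([-349.7, -136.2,   30.7]), array([ -0.1,  -0. , -17.4]))
```

{"fn": "arm_command", "kwargs": {
  "moves": "-30 -10 0 0 0 -2 -1; -80 -30 0 0 0 -5 -1; -135 -52 5 0 0 -8 -1; -190 -74 10 0 0 -11 -1; -245 -95 15 0 0 -14 -1; -300 -117 22 0 0 -17.4 -1; -335 -130 28 0 0 -17.4 -1; -350 -136 30 0 0 -17.4 -1"
}}

```text
clock: 1.1
ee_pos: [0.5169, 0.307, 0.2004]
tcp_rot: [-3.14, -0.001, 3.033]
force: [0.3, 0.3, 0.1]
opening: 0.0856
```

```bash
python3 - <<'E'
from bench import robot
import cv2,pickle
o=robot.get_obs(); c=robot.calibration('wrist'); im=robot.snapshot('wrist')
print(o['clock'],o['ee_pos'],o['tcp_rot'],o['dq'].round(3) if hasattr(o['dq'],'round') else o['dq'])
cv2.imwrite('pics/w1.png',im); pickle.dump((o,c),open('w1.pkl','wb'))
E
```

```text
1.1 [0.51693546 0.30701504 0.20038676] [-3.14002545e+00 -7.48187121e-04  3.03268114e+00] [ 0.152  0.044 -0.023 -0.057 -0.012  0.001  0.194]
```

View pics/w1.png

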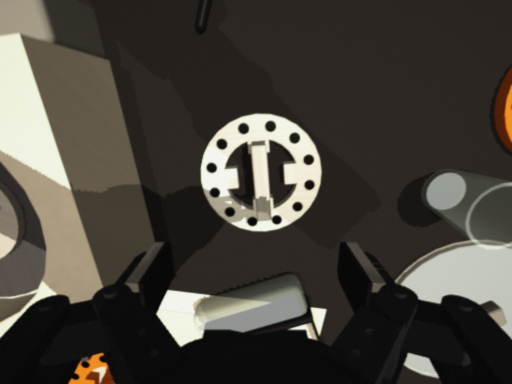

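```bash
cat > m.py <<'E'
from bench import robot
from h import *
from scipy.optimize import least_squares
def ringfit(cal,im,seed,zb=0.,thr=110,R=.072):
    g=im.min(2); m=(g>thr).astype(np.uint8)
    nl,l,st,ce=cv2.connectedComponentsWithStats(m)
    k=[i for i in range(1,nl) if st[i,0]<=seed[0]<st[i,0]+st[i,2] and st[i,1]<=seed[1]<st[i,1]+st[i,3]]
    i=max(k,key=lambda i:st[i,4]); print('comp',st[i])
    cs,_=cv2.findContours((l==i).astype(np.uint8),cv2.RETR_EXTERNAL,cv2.CHAIN_APPROX_NONE)
    p=cv2.convexHull(max(cs,key=len))[:,0].astype(float)
    q=cast(cal,p,zb+.016)
    f=lambda c: np.linalg.norm(q-c[:2],axis=1)-c[2]
    s=least_squares(f,[*q.mean(0),R],loss='soft_l1',f_scale=.002); return s.x,np.abs(s.fun).max()
E
python3 - <<'E'
from m import *
import pickle
for _ in range(1):
    o=robot.get_obs(); c=robot.calibration('wrist'); im=robot.snapshot('wrist')
cv2.imwrite('pics/w2.png',im); pickle.dump((o,c),open('w2.pkl','wb'))
print(o['clock'],o['ee_pos'],np.abs(o['dq']).max(),np.degrees(o['tcp_rot']))
for n in (1,2):
    o,c=pickle.load(open(f'w{n}.pkl','rb')); im=cv2.imread(f'pics/w{n}.png')
    print(ringfit(c,im,(261,172)))
cv2.imwrite('pics/w2c.png',cv2.resize(im[105:240,190:335],(800,596*135//135*1),interpolation=cv2.INTER_CUBIC)[:600])
E
```

```text
1.15 [0.5176066  0.30639974 0.20034213] 0.04780360464735748 [-1.79884246e+02 -1.14726361e-02  1.73743693e+02]
comp [ 201  114  121  118 7531]
(array([0.52383084, 0.31207329, 0.07149331]), np.float64(0.0007746815962906828))
comp [ 201  112  122  118 7526]
(array([0.52300392, 0.31266223, 0.07146743]), np.float64(0.0006078470101638089))
```

View pics/w2c.png

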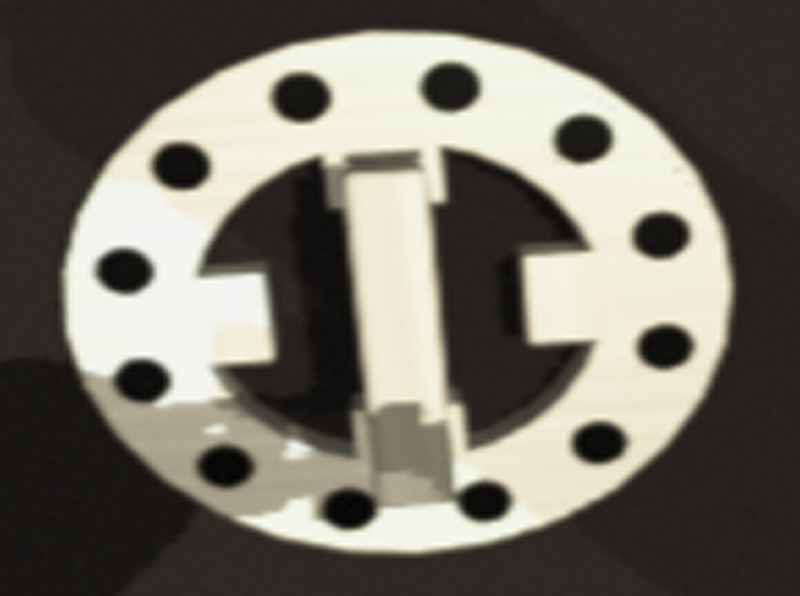

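```bash
python3 - <<'E'
from m import *
import pickle
o,c=pickle.load(open('w2.pkl','rb'))
p=np.array([(345,170),(430,170),(372,503),(449,497)])/[800/145,596/135]+[190,105]
q=cast(c,p,.054);print(q)
a=(q[0]+q[1])/2;b=(q[2]+q[3])/2; print('mid',(a+b)/2,'len',np.linalg.norm(a-b),'w',np.linalg.norm(q[0]-q[1]),np.linalg.norm(q[2]-q[3]),'ang',np.degrees(np.arctan2(*(b-a)[::-1])))
t=np.array([(270,315),(523,296)])/[800/145,596/135]+[190,105]
q=cast(c,t,.016);print('teeth mid',q.mean(0),'gap',np.linalg.norm(q[0]-q[1]),np.degrees(np.arctan2(*(q[1]-q[0])[::-1])))
x=(a+b)/2
print(delta(robot,[.523,.313,.034],174),robot.get_obs()['tcp_rot'])
E
```

```text
[[0.48087288 0.30698475]
 [0.48257103 0.32251224]
 [0.56345362 0.30313124]
 [0.56350641 0.31853824]]
mid [0.52260099 0.31279162] len 0.08185168386575639 w 0.0156200723016877 0.015407091672915407 ang -2.7406566002031694
teeth mid [0.52297376 0.31290361] gap 0.05454974168680087 89.28700647983655
(array([ -6.4,   5.4, 166.8]), array([-0. , -0. , -0.2])) [-3.14076773e+00 -5.85512770e-04  3.03407649e+00]
```

```bash
python3 - <<'E'
from m import *
o=robot.get_obs();print(o['clock'],o['ee_pos'],np.degrees(o['tcp_rot']),np.abs(o['dq']).max())
print(delta(robot,[.5228,.3128,.08],178))
print(delta(robot,[.5228,.3128,.025],178))
E
```

```text
1.2 [0.51617658 0.30841189 0.20076259] [-1.79952735e+02 -3.35474106e-02  1.73839777e+02] 0.042067862360714796
(array([ -6.2,   5.2, 120.8]), array([-0. , -0. , -4.2]))
(array([ -6.2,   5.2, 175.8]), array([-0. , -0. , -4.2]))
```

{"fn": "arm_command", "kwargs": {
  "moves": "-2 1 15 0 0 -1 -1; -5 3 40 0 0 -2 -1; -7.5 4.5 70 0 0 -4 -1; -7.5 4.5 100 0 0 -4 -1; -7.5 4.5 115 0 0 -4 -1; -7.5 4.5 120 0 0 -4 -1; -7.5 4.5 120 0 0 -4 -1; -7.5 4.5 120 0 0 -4 -1"
}}

```text
clock: 2.2
ee_pos: [0.524, 0.3137, 0.0823]
tcp_rot: [3.141, 0.001, 3.106]
force: [0.7, -0.2, 0.3]
opening: 0.0857
```

```bash
python3 - <<'E'
from m import *
o=robot.get_obs();c=robot.calibration('wrist');im=robot.snapshot('wrist');cv2.imwrite('pics/w3.png',im)
print(o['clock'],o['ee_pos'],np.degrees(o['tcp_rot']),np.abs(o['dq']).max())
print(delta(robot,[.5228,.3128,.025],178))
print(proj(c,[o['ee_pos']]),proj(c,[[.5228,.3128,.054]]))
E
```

```text
2.2 [0.52395717 0.31373379 0.08232738] [1.79940733e+02 8.33363023e-02 1.77980178e+02] 0.0024743573955341887
(array([ 1.2, -0.9, 57.3]), array([ 0.1,  0.1, -0. ]))
[[256.0456331  244.33405506]] [[254.38531144 222.21152222]]
```

View pics/w3.png

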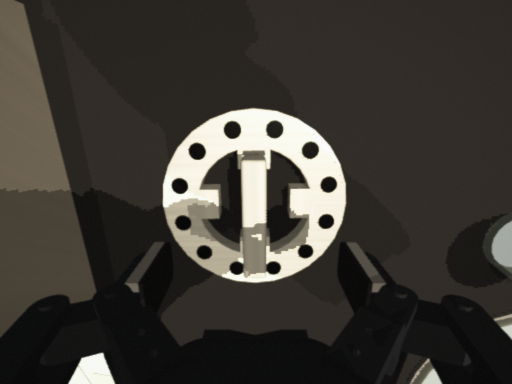

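```bash
python3 - <<'E'
from m import *
c=robot.calibration('wrist');im=cv2.imread('pics/w3.png')
print(ringfit(c,im,(200,140)))
q=cast(c,[(242,157),(266,156),(244,272),(266,272)],.054);print(q,q.mean(0),np.degrees(np.arctan2(*((q[2]+q[3]-q[0]-q[1])[::-1]))))
q=cast(c,[(219,202),(290,201)],.016);print(q.mean(0),np.degrees(np.arctan2(*((q[1]-q[0])[::-1]))))
E
```

```text
comp [  163   108   183   175 16438]
(array([0.52321025, 0.31238399, 0.07138916]), np.float64(0.0004759571422617709))
[[0.47960273 0.30669491]
 [0.4795072  0.32129346]
 [0.55986809 0.3041482 ]
 [0.5604082  0.31936608]] [0.51984656 0.31287566] -1.5901635877184968
[0.52176861 0.31272221] 88.82276319134716
```

{"fn": "arm_command", "kwargs": {
  "moves": "1 -1 20 0 0 0 -1; 1.5 -1 40 0 0 0 -1; 1.5 -1 52 0 0 0 -1; 1.5 -1 57 0 0 0 -1; 1.5 -1 57 0 0 0 0.3; 1.5 -1 57 0 0 0 1; 1.5 -1 57 0 0 0 1; 1.5 -1 57 0 0 0 1",
  "force": 60
}}

```text
clock: 3.25
ee_pos: [0.5222, 0.3126, 0.0249]
tcp_rot: [3.141, 0.001, 3.106]
force: [-0.8, -0.4, -1.9]
opening: 0.0151
```

{"fn": "arm_command", "kwargs": {
  "moves": "0 0 0 0 0 0 1; 0 0 0 0 0 0 1; 0 0 0 0 0 0 1; 0 0 -2 0 0 0 1; 0 0 -5 0 0 0 1; 0 0 -10 0 0 0 1; 0 0 -15 0 0 0 1; 0 0 -20 0 0 0 1"
}}

```text
clock: 4.25
ee_pos: [0.5219, 0.3123, 0.0446]
tcp_rot: [-3.142, -0.0, 3.106]
force: [0.6, -0.5, -5.3]
opening: 0.0147
```

```bash
python3 - <<'E'
from m import *
o=robot.get_obs();c=robot.calibration('wrist');im=robot.snapshot('wrist');cv2.imwrite('pics/w4.png',im)
print(o['clock'],o['ee_pos'],np.degrees(o['tcp_rot']),o['opening'],o['force'],o['torque'])
im2=robot.snapshot('side');cv2.imwrite('pics/s4.png',im2)
cv2.imwrite('pics/v4.png',np.hstack([cv2.resize(im,(400,300)),cv2.resize(im2,(400,300))]))
E
```

```text
4.25 [0.52194521 0.31230004 0.04463691] [-1.79999452e+02 -4.18582196e-05  1.77976965e+02] 0.014746903776247005 [ 0.58525673 -0.53307488 -5.25595723] [0.00198471 0.01164583 0.04441887]
```

View pics/v4.png

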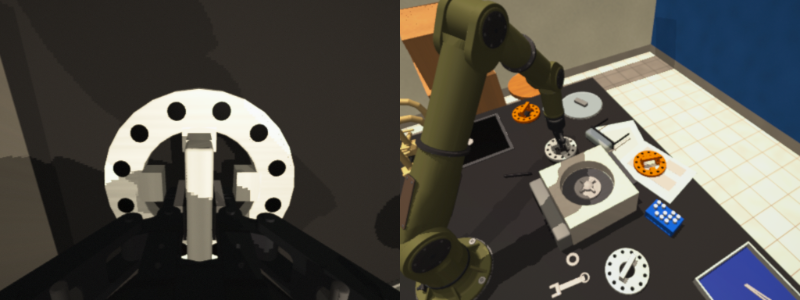

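The rotor is gripped: opening 15 mm and about 4 N of weight. Now I'll raise it, then move to a spot where the wrist camera sees the hub past the rotor.

{"fn": "arm_command", "kwargs": {
  "moves": "0 0 -10 0 0 1 1; 0 0 -35 0 0 4 1; 0 0 -70 0 0 8 1; 0 0 -105 0 0 12 1; 0 0 -140 0 0 17 1; 0 0 -175 0 0 22 1; 0 0 -205 0 0 26 1; 0 0 -222 0 0 27 1"
}}

```text
clock: 5.35
ee_pos: [0.5219, 0.3126, 0.2687]
tcp_rot: [3.139, 0.001, 2.633]
force: [0.3, -0.0, -5.7]
opening: 0.0152
```

```bash
python3 - <<'E'
from m import *
o=robot.get_obs();print(o['clock'],o['ee_pos'],np.degrees(o['tcp_rot']),o['opening'],o['force'])
print(delta(robot,[.617,-.044,.27],151))
E
```

```text
5.35 [0.52189846 0.31262543 0.2687136 ] [1.79874996e+02 5.23319263e-02 1.50881536e+02] 0.01516066316632184 [ 0.29507096 -0.0194629  -5.72198346]
(array([-256.6, -265.3,   -1.6]), array([ 0.1,  0.1, -0.1]))
```

{"fn": "arm_command", "kwargs": {
  "moves": "-12 -12 0 0 0 0 1; -45 -47 0 0 0 0 1; -85 -88 0 0 0 0 1; -125 -130 0 0 0 0 1; -165 -172 0 0 0 0 1; -205 -212 0 0 0 0 1; -240 -248 0 0 0 0 1; -256 -265 0 0 0 0 1"
}}

```text
clock: 6.35
ee_pos: [0.6164, -0.0498, 0.2648]
tcp_rot: [-3.138, -0.001, 2.629]
force: [-0.5, 0.5, -5.4]
opening: 0.0151
```

{"fn": "arm_command", "kwargs": {
  "moves": "0 0 0 0 0 0 1; 0 0 0 0 0 0 1; 0 0 0 0 0 0 1; 0 0 0 0 0 0 1; 0 0 0 0 0 0 1; 0 0 0 0 0 0 1; 0 0 0 0 0 0 1; 0 0 0 0 0 0 1"
}}

```text
clock: 7.35
ee_pos: [0.6172, -0.0436, 0.2663]
tcp_rot: [-3.142, -0.0, 2.635]
force: [-0.0, -0.0, -3.9]
opening: 0.015
```

```bash
python3 - <<'E'
from m import *
import pickle
o=robot.get_obs();c=robot.calibration('wrist');im=robot.snapshot('wrist');cv2.imwrite('pics/w5.png',im)
pickle.dump((o,c),open('w5.pkl','wb'))
print(o['clock'],o['ee_pos'],np.degrees(o['tcp_rot']),o['opening'],o['force'],np.abs(o['dq']).max())
E
```

```text
7.35 [ 0.6172067  -0.04361592  0.26627295] [-1.79995094e+02 -2.82697875e-03  1.50975235e+02] 0.014959961809870677 [-0.01072547 -0.04036548 -3.89780938] 0.0017064160618739544
```

View pics/w5.png

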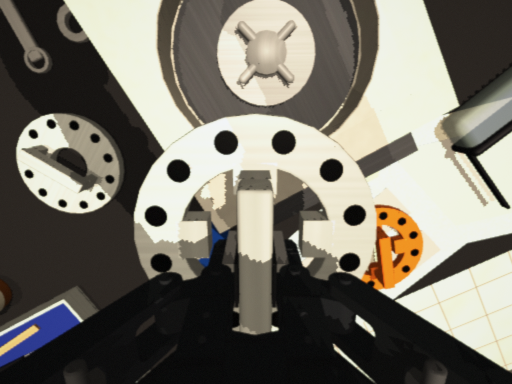

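```bash
python3 - <<'E'
import cv2
im=cv2.imread('pics/w5.png'); cv2.imwrite('pics/w5h.png',cv2.resize(im[0:110,206:326],(720,660)[:2],interpolation=cv2.INTER_CUBIC)[:600])
cv2.imwrite('pics/w5r.png',cv2.resize(im[110:290,130:380],(750,540),interpolation=cv2.INTER_CUBIC))
E
```

```text
(no output)
```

View pics/w5h.png

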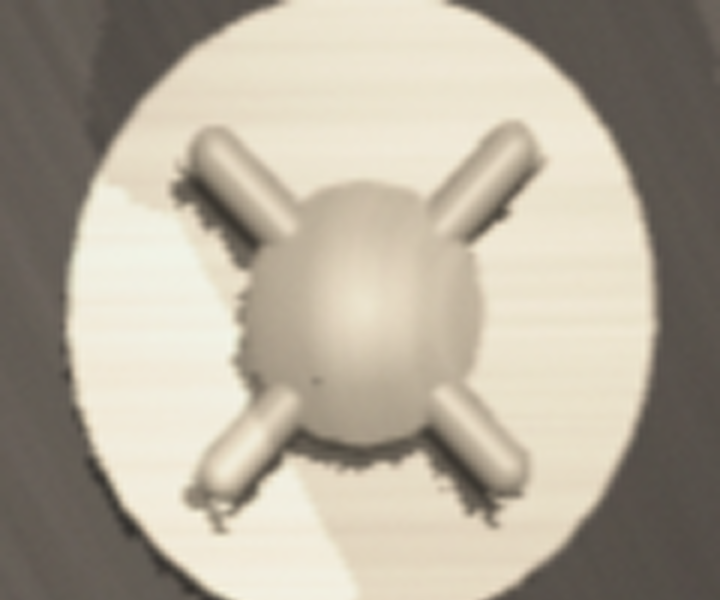

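View pics/w5r.png

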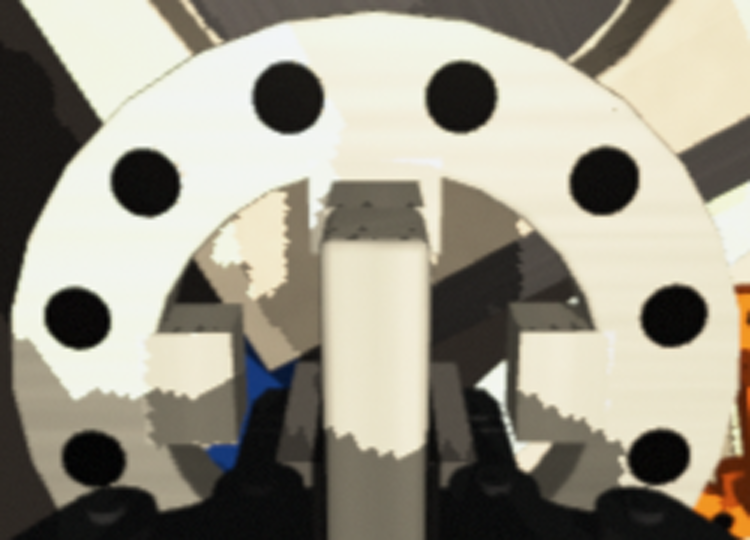

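```bash
python3 - <<'E'
from m import *
import pickle
o,c=pickle.load(open('w5.pkl','rb')); im=cv2.imread('pics/w5.png')
g=im.min(2); sub=g[0:112,206:326]; m=(sub>125).astype(np.uint8); m=cv2.morphologyEx(m,cv2.MORPH_OPEN,np.ones((3,3)))
nl,l,st,ce=cv2.connectedComponentsWithStats(m); i=1+np.argmax(st[1:,4]); print(st[i])
cs,_=cv2.findContours((l==i).astype(np.uint8),cv2.RETR_EXTERNAL,cv2.CHAIN_APPROX_NONE)
p=cv2.convexHull(max(cs,key=len))[:,0].astype(float); p=p[(p[:,1]>1)&(p[:,1]<110)]+[206,0]
q=cast(c,p,.09); s=least_squares(lambda v:np.linalg.norm(q-v[:2],axis=1)-v[2],[*q.mean(0),.05],loss='soft_l1',f_scale=.001)
print('seat',s.x,np.abs(s.fun).max(), 'fixedR',least_squares(lambda v:np.linalg.norm(q-v[:2],axis=1)-.05,q.mean(0),loss='soft_l1',f_scale=.001).x)
t=np.array([(212,142),(516,136),(217,482),(513,477)])/6+[206,0]
q=cast(c,t,.101); print(q.mean(0)); d1=q[3]-q[0]; d2=q[1]-q[2]; print('teeth len',np.linalg.norm(d1),np.linalg.norm(d2))
a=[np.degrees(np.arctan2(d[1],d[0])) for d in(d1,d2)]; print(a,[(x+45)%90-90 for x in a])
# crossing of the two lines
A=np.c_[d1,-d2]; k=np.linalg.solve(A,q[2]-q[0]); print('cross',q[0]+k[0]*d1)
# rotor
zt=o['ee_pos'][2]-.025+.016
h=np.array([(288,97),(461,97),(146,182),(605,180),(78,318),(674,315),(94,459),(659,457)])/3+[130,110]
q=cast(c,h,zt); s=least_squares(lambda v:np.linalg.norm(q-v[:2],axis=1)-v[2],[*q.mean(0),.058]);print('holes',s.x,np.abs(s.fun).max(),'tcp',o['ee_pos'][:2])
for i in range(0,8,2):
    d=q[i+1]-q[i]; print('yaw',np.degrees(np.arctan2(d[1],d[0]))-90)
qb=cast(c,np.array([(326,330),(428,330),(323,243),(427,243)])/3+[130,110],zt+.038);d=qb[2]+qb[3]-qb[0]-qb[1];print('bar',np.degrees(np.arctan2(d[1],d[0])),qb)
E
```

```text
[  11    0   98  106 7824]
seat [0.51450863 0.02543309 0.05007052] 0.00043985556135395926 fixedR [0.51452253 0.02542088]
[0.51480934 0.02600321]
teeth len 0.07081487073164643 0.07087689739568268
[np.float64(16.014060557116974), np.float64(107.76572022241979)] [np.float64(-28.985939442883023), np.float64(-27.234279777580213)]
cross [0.51449656 0.02614913]
holes [ 0.61887874 -0.04467068  0.05920749] 0.00010333623859743596 tcp [ 0.6172067  -0.04361592]
yaw -29.023552154509566
yaw -28.76408202421139
yaw -28.70240158148563
yaw -28.773998589224696
bar 152.23534590716181 [[ 0.5903077  -0.03713858]
 [ 0.59745093 -0.02425802]
 [ 0.57872044 -0.03093298]
 [ 0.58577418 -0.01821624]]
```

```bash
python3 - <<'E'
from m import *
print(delta(robot,[.5134,.0263,.266],151.9),delta(robot,[.5134,.0263,.145],151.9))
E
```

```text
(array([124.7,  10.8,   0.3]), array([-0. , -0. , -0.9])) (array([124.7,  10.8, 121.3]), array([-0. , -0. , -0.9]))
```

{"fn": "arm_command", "kwargs": {
  "moves": "8 1 0 0 0 0 1; 28 3 0 0 0 0 1; 52 5 0 0 0 0 1; 76 7 0 0 0 -1 1; 98 9 0 0 0 -1 1; 114 10 0 0 0 -1 1; 122 10.5 0 0 0 -1 1; 124.5 11 0 0 0 -1 1"
}}

```text
clock: 8.4
ee_pos: [0.5137, 0.0265, 0.2665]
tcp_rot: [3.141, 0.001, 2.653]
force: [0.2, -0.7, -4.8]
opening: 0.015
```

{"fn": "arm_command", "kwargs": {
  "moves": "0 0 5 0 0 0 1; 0 0 20 0 0 0 1; 0 0 45 0 0 0 1; 0 0 70 0 0 0 1; 0 0 95 0 0 0 1; 0 0 110 0 0 0 1; 0 0 118 0 0 0 1; 0 0 118 0 0 0 1"
}}

```text
clock: 9.4
ee_pos: [0.5138, 0.0261, 0.1478]
tcp_rot: [-3.141, -0.001, 2.652]
force: [0.1, 0.1, -4.4]
opening: 0.0153
```

```bash
python3 - <<'E'
from m import *
o=robot.get_obs();c=robot.calibration('wrist');im=robot.snapshot('wrist');s=robot.snapshot('side')
cv2.imwrite('pics/w6.png',im);cv2.imwrite('pics/s6.png',s)
print(o['clock'],o['ee_pos'],np.degrees(o['tcp_rot']),o['opening'],o['force'],np.abs(o['dq']).max())
print(delta(robot,[.5134,.0263,.115],151.9))
cv2.imwrite('pics/v6.png',np.hstack([cv2.resize(im,(400,300)),cv2.resize(s[160:310,160:360],(400,300),interpolation=cv2.INTER_CUBIC)]))
E
```

```text
9.4 [0.51375695 0.0261471  0.14779105] [-1.79967537e+02 -4.18578321e-02  1.51957063e+02] 0.015331773288848606 [ 0.09936478  0.05126603 -4.3510913 ] 0.018809558739748607
(array([ 0.8, -0.4, 33.7]), array([0. , 0. , 0.1]))
```

View pics/v6.png

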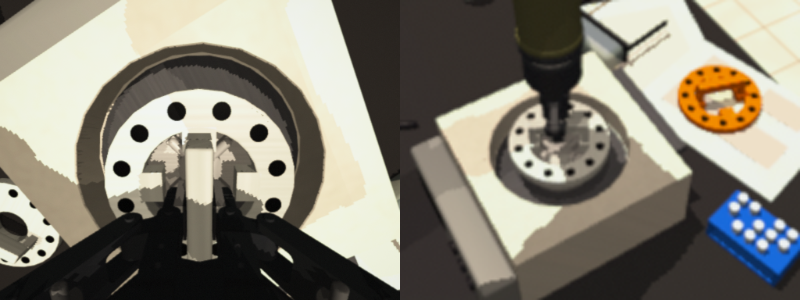

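{"fn": "arm_command", "kwargs": {
  "moves": "0.5 0 3 0 0 0 1; 0.5 0 7 0 0 0 1; 0.5 0 11 0 0 0 1; 0.5 0 14 0 0 0 1; 0.5 0 17 0 0 0 1; 0.5 0 20 0 0 0 1; 0.5 0 22 0 0 0 1; 0.5 0 24 0 0 0 1"
}}

```text
clock: 10.5
ee_pos: [0.5133, 0.0266, 0.1242]
tcp_rot: [3.142, 0.0, 2.652]
force: [-0.6, -0.4, -4.7]
opening: 0.0146
```

{"fn": "arm_command", "kwargs": {
  "moves": "0 0 1.5 0 0 0 1; 0 0 3 0 0 0 1; 0 0 4.5 0 0 0 1; 0 0 6 0 0 0 1; 0 0 7 0 0 0 1; 0 0 8 0 0 0 1; 0 0 8.5 0 0 0 1; 0 0 8.5 0 0 0 1"
}}

```text
clock: 11.5
ee_pos: [0.5132, 0.0266, 0.1158]
tcp_rot: [-3.142, -0.0, 2.653]
force: [-0.5, 0.2, -4.8]
opening: 0.0149
```

Still carrying the weight, so about 1 mm remains. I'll lower it gently to contact.

{"fn": "arm_command", "kwargs": {
  "moves": "0 0 0.3 0 0 0 1; 0 0 0.6 0 0 0 1; 0 0 0.9 0 0 0 1; 0 0 1.2 0 0 0 1; 0 0 1.4 0 0 0 1; 0 0 1.6 0 0 0 1; 0 0 1.6 0 0 0 1; 0 0 1.6 0 0 0 1"
}}

```text
clock: 12.5
ee_pos: [0.5132, 0.0266, 0.1148]
tcp_rot: [3.141, 0.0, 2.653]
force: [-3.5, 0.1, 5.9]
opening: 0.0152
```

{"fn": "arm_command", "kwargs": {
  "moves": "0 0 -0.5 0 0 0 1; 0 0 -0.5 0 0 0 0.5; 0 0 -0.5 0 0 0 0; 0 0 -0.5 0 0 0 0; 0 0 -0.5 0 0 0 0; 0 0 -0.5 0 0 0 0; 0 0 -0.5 0 0 0 0; 0 0 -0.5 0 0 0 0"
}}

```text
clock: 13.5
ee_pos: [0.5132, 0.0266, 0.1147]
tcp_rot: [-3.142, -0.0, 2.653]
force: [-0.0, 0.4, 0.4]
opening: 0.0426
```

```bash
python3 - <<'E'
from m import *
o=robot.get_obs();im=robot.snapshot('wrist');s=robot.snapshot('side')
cv2.imwrite('pics/w7.png',im)
print(o['clock'],o['ee_pos'],o['opening'],o['force'])
cv2.imwrite('pics/v7.png',np.hstack([cv2.resize(im,(400,300)),cv2.resize(s[160:310,160:360],(400,300),interpolation=cv2.INTER_CUBIC)]))
E
```

```text
13.5 [0.5132481  0.02662868 0.11466588] 0.04260556752968297 [-0.00638035  0.39235313  0.44096549]
```

View pics/v7.png

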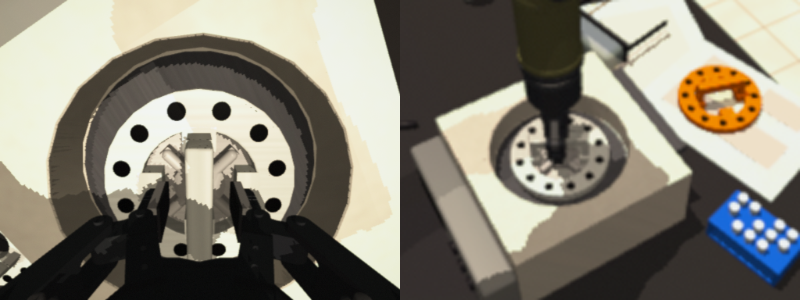

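Released, with the hub teeth in the gaps. Now I'll retreat straight up and look again.

{"fn": "arm_command", "kwargs": {
  "moves": "0 0 -2 0 0 0 0; 0 0 -8 0 0 0 0; 0 0 -20 0 0 0 0; 0 0 -40 0 0 0 0; 0 0 -65 0 0 0 0; 0 0 -90 0 0 0 0; 0 0 -105 0 0 0 0; 0 0 -110 0 0 0 0"
}}

```text
clock: 14.6
ee_pos: [0.5138, 0.0267, 0.2263]
tcp_rot: [3.14, 0.002, 2.652]
force: [0.1, 0.7, -0.8]
opening: 0.0425
```

```bash
python3 - <<'E'
from m import *
import pickle
o=robot.get_obs();c=robot.calibration('wrist');im=robot.snapshot('wrist');s=robot.snapshot('side')
cv2.imwrite('pics/w8.png',im);cv2.imwrite('pics/s8.png',s);pickle.dump((o,c),open('w8.pkl','wb'))
print(o['clock'],o['ee_pos'],o['opening'],o['force'])
cv2.imwrite('pics/v8.png',np.hstack([cv2.resize(im,(500,375)),cv2.resize(s[160:310,160:360],(300,375),interpolation=cv2.INTER_CUBIC)]))
E
```

```text
14.6 [0.5137552  0.02668218 0.22633218] 0.04251133466862915 [ 0.06165133  0.69176254 -0.7539143 ]
```

View pics/v8.png

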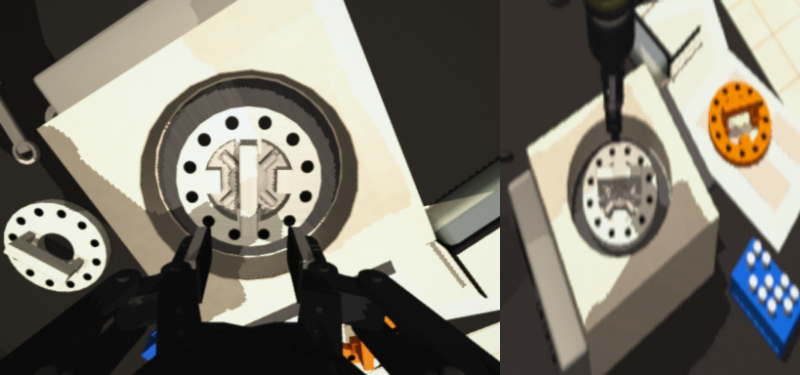

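```bash
python3 - <<'E'
from m import *
import pickle
o,c=pickle.load(open('w8.pkl','rb')); im=cv2.imread('pics/w8.png')
g=cv2.resize(im,None,fx=4,fy=4,interpolation=cv2.INTER_CUBIC).min(2)
m=(g<70).astype(np.uint8); nl,l,st,ce=cv2.connectedComponentsWithStats(m)
pts=[]
for i in range(1,nl):
    x,y,w,h,a=st[i]; cx,cy=(ce[i]-1.5)/4
    if 175<cx<325 and 110<cy<250 and 25<w<75 and 25<h<75 and abs(w-h)<15 and a>.65*w*h: pts.append((cx,cy))
pts=np.array(pts);print(len(pts))
for zb in (.09,.1045):
    q=cast(c,pts,zb+.016); s=least_squares(lambda v:np.linalg.norm(q-v[:2],axis=1)-v[2],[*q.mean(0),.058],loss='soft_l1',f_scale=.0005); print(zb,s.x,np.abs(s.fun).max())
q=cast(c,pts,.106); th=np.degrees(np.arctan2(*(q-s.x[:2]).T[::-1])); print(np.sort(th).round(1),np.sort((th-15)%30).round(1))
def Z(v):  # tilt: z = z0 + a dx + b dy, hole radius fixed
    C,d=ray(c,pts); n=np.array([-v[3],-v[4],1]); p0=np.array([.5145,.0257,v[2]])
    t=((p0-C)@n)/(d@n); P=C+d*t[:,None]; return np.linalg.norm(P-np.array([v[0],v[1],0])-[0,0,0],axis=1)*0+np.hypot(*(P[:,:2]-v[:2]).T)-.0592
s=least_squares(Z,[.5145,.0257,.106,0,0]);print('z0',s.x[2],'tilt deg',np.degrees(s.x[3:]))
print(o['torque'])
E
```

```text
10
0.09 [0.51441739 0.02532636 0.05907252] 0.00014322647940164662
0.1045 [0.51071287 0.02732423 0.05581368] 0.0001351578165399922
[-159.6 -128.7  -98.8  -41.8  -13.8   43.3   73.2  104.2  136.1  168.4] [ 1.1  1.2  3.2  3.4  5.4  6.2  6.3 28.2 28.3 29.2]
z0 0.10562006171504344 tilt deg [-0.3573672  -0.06353323]
[ 0.00979297  0.00188922 -0.04292316]
```

```bash
python3 -c "
from bench import robot
print(robot.sign_off())"
```

```text
the job is handed in; nothing more can be done
None
```

The toothed rotor is on the drive hub, let go, and the job is handed in. The arm was clear above it at 14.6 s. I gripped the rotor across its bar, turned it about 26° to match the hub, lowered it to contact and opened the gripper. I did not touch the smooth-bore rotor or the orange ones.

**Seating:** after release, the wrist camera put the rotor's top face at z 105.6 mm, against 106 mm when fully home (it would be about 120.5 mm lying on the teeth). Tilt was 0.4° or less, and the centre was within about 0.5 mm of the hub's. The picture shows the hub teeth in the rotor's gaps.

**Forces:** it slid down between the teeth without resistance. Contact came at a TCP height of 114.8 mm, against 115 mm expected, and the wrist readings stayed near 6 N.

**Disagreements:**
- My first scene-camera position for the rotor was about 10 mm off the wrist-camera one; I used the wrist camera.
- My first hub estimate, from the side camera, was about 12 mm off the wrist one; I used the wrist camera there too.
- The bar-angle readings differed by about 2°, well within the play.

No check failed.

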